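# Ultrasound applicator check on a sloped test block

### The arm

A 6-joint arm with a two-finger parallel gripper is mounted at the origin on the work surface. World frame = base frame: x ahead of the robot, y to its left, z up, the work surface at z = 0. Lengths are in m, angles in degrees, forces in N, time in s.
With the tool pointing down it reaches from about 0.3 to 0.75 m from the base axis. Payload 8.5 kg.
Tool frame: the origin (TCP) lies on the centre line of the jaws, within the pads' length; the fingertips stand 11 mm ahead of it and the grasp point (between the pads) lies 8 mm behind it; x points along the fingers, y is the direction in which the jaws open and shut, and the axes are right-handed (so a half turn about x gives the same grasp; the last joint's range is limited). The gripper opens to 85 mm and grips with 20 to 120 N. Pads are 22 mm wide; open, the fingers measure 114 mm over their backs; the gripper's body (76 mm by 85 mm) begins 54 mm behind the grasp point. The pads swing forward as they close: fully open they stand 13 mm farther back than shut.
Start: joints at [-85.388, 21.807, 74.336, -0, 83.858, -12.336], TCP at [0.16, -0.526, 0.242] pointing down, gripper open.
Joint ranges: [-178.18, 178.18], [-50.72, 133.34], [12.68, 142.11], [-81.47, 261.47], [9.98, 163.14], [-165.26, 165.26]. Speed limits (degrees/s): [136.94, 136.94, 180, 180, 180, 180].

### API

Orientations are given as a 3x3 rotation matrix whose columns are the frame's x, y, z axes.
In Python, from rig import env gives the robot as it stands.
- The arm moves only by the tool carry_out, never from a script. Its argument "motion" is a list that holds one entry, the list of rows, each a list of 7 numbers: the shift along the tool's x, y, z in cm, then the turn, a rotation vector about the tool's x, y, z in rad, then the finger opening in cm, from 0 to 8.54. A call has 1 to 5 rows; each row is the pose to reach, as a shift and turn from the pose commanded when the call began, along the tool's axes at that moment; what a row does not reach only later rows make up. A row lasts 1/12 s, in which the tool goes at most 41.7 mm and 7.16 degrees, less where a joint would pass 70% of its speed; a pose out of reach is approached as far as the arm can. A call with a gripper value outside its range is refused whole. The fingers move at their own pace and stop on an object; "grip_force" is the grip in N (left out, the last holds). Time passes only in rows, so rows that repeat a pose let the fingers close. It gives the time, the measured TCP pose, the force and the opening at its end, in the units of the state.
- env.observe(): the state, without advancing time (a new reading comes with each control period).
- env.get_image(name): name is "side" or "top"; returns a dict with "image" (400x640x3 uint8, red, green, blue), "fov_y" (degrees; the focal length in pixels is half the picture's height over the tangent of half this angle, whatever the lens; pixels are square), "cx", "cy" (the principal point, pixels), "R" (3x3) and "t" (3): a world point X has camera coordinates R X + t. Camera axes: x right, y down, z forward; pixel columns grow to the right and rows downward; lengths in m; the calibration is good to about 2 mm. A picture is of the moment at which its call begins. There is no depth.
- env.close_job(): hands the job in, once; it reports no verdict.
The state is a dict: "time_s": time; "q": joint angles; "qvel": joint speeds; "joint_efforts": joint torques, N m; "position": TCP position; "tool_rot": TCP orientation; "ft_force": force on the tool from outside, world axes, zero at the start; "wrist_torque": the same for the moment, N m; "grip_width": finger opening in m.
Only numpy, scipy, OpenCV 4.12 (cv2) and the standard library are available. Lean on these libraries where they do the work, as an engineer would, in place of code of your own. Each camera call takes 0.05 s, during which the arm holds its last target. There are 200 camera calls.

### The job

Seat the test block fully home on the two pegs of the therapy unit and let go of it. Then pick up the applicator by its grip, tilt it until its flat sole lies flush on the middle of the block's sloped test plate, and finish while still holding it there, pressed on with a light steady push. Leave the lotion bottle, the tub of wipes and the roll of tape where they are.

Things in the scene. Friction and masses are not known exactly. Their poses are not given: they have to be found in the camera images.
- unit: Therapy unit, fixed. Grey ledge 140 (x) x 120 (y) mm, 25 mm high, from x = -50 mm; behind it a white housing 240 mm wide, 70 mm high, x 80 to 250 mm. Two steel pegs stand on the ledge at x = -26 and +26 mm, y = 0: 12 mm diameter, 18 mm tall, the top 8 mm tapered to 5 mm. Origin on the table under the point midway between the pegs; x points from ledge to housing, away from the robot, z up.
- dock (a point): Point on the ledge's top midway between the two pegs, 25 mm above the table; axes as the unit's. The seated block's origin comes here, its x axis along this x axis (half a turn round also fits and counts).
- block: Loose metal test block, ~0.5 kg. Base 84 (x) x 54 (y) x 30 mm high; underside has blind holes at x = -26, +26 mm, 14 mm wide, 22 deep. Cheeks 24 mm long (x) at x = 0, flush with its sides, rise to 54 mm and carry the tilted plate: grip across y (54 mm) at x = 0, 35 to 45 mm up. Plate's top edge at most 80 mm up. Origin: centre of underside, z up. Starts on the table.
- test_face (a point): Middle of the top surface of the block's steel test plate, 80 (x) x 42 (y) x 8 mm. It pivots about the block's y, 50 mm above the underside, 12 mm below this point, and is clamped: it does not turn under a push. Slope differs per start, 8 to 23 degrees, low edge at the block's -x. x points up the slope, y along the level pivot, z is the outward normal.
- applicator: Loose white plastic ultrasound applicator, ~0.2 kg, standing on its flat sole. Head 60 (x) x 36 (y) x 14 mm high; on it a square grip 26 x 26 mm up to 84 mm above the sole (88 with end cap). Grip it across the square, 50 to 65 mm above the sole. Origin: centre of the sole; z points up the grip, square to the sole. It may be turned any way about z on the plate.
- lotion: Bystander: white pump bottle, 60 mm diameter, 190 mm tall, origin at centre of underside.
- wipes: Bystander: white tub, 84 mm diameter, 130 mm tall, origin at centre of underside.
- tape: Bystander: flat ring of grey tape, 64 mm diameter, 25 mm tall, origin at centre of underside.
There are look-alikes about, which are no part of the job. Of the things that look like the block, the largest one is meant.

How it is judged:
By the outcome, as a careful person would: the job done as asked, in the order asked, and still so for the second after the job is handed in, while the arm keeps its last pose, push and grip.
It also fails if it takes over 59 s, if anything falls off the work surface, if the arm or the gripper's body presses on something with over 40 N, if the wrist force passes 120 N, or if a joint passes its speed limit or range.

## Working session

There is one attempt and no reset: what is moved stays moved. The work goes in short steps, Python scripts to look and compute and a tool call to move; the robot and the scene stay as the last step left them, time stands still between calls to the robot, and variables do not carry over. Pictures are saved under pics/ and viewed, on a budget of 10 in all, crops included, one or two more only if the job needs it, and the job is handed in when it is done.

Besides the shell and the picture viewer there is one more tool, called after "Emit:" as name(argument=value, ...), one argument or row to a line, values as JSON. carry_out: Moves the arm, as the interface text tells. Its arguments: {"type":"object","properties":{"motion":{"type":"array","items":{"type":"array","items":{"type":"array","items":{"type":"number"}}}},"grip_force":{"type":"number"}},"required":["motion"]}

```bash
mkdir -p pics; ls
python3 - <<'E'
from rig import env
import cv2,pickle
for n in("side","top"):
    d=env.get_image(n); pickle.dump(d,open(n+'.pkl','wb'))
    cv2.imwrite(f'pics/{n}0.png',cv2.resize(d['image'][:,:,::-1],(800,500),interpolation=cv2.INTER_CUBIC))
    print(n,d['fov_y'],d['cx'],d['cy'],d['R'],d['t'])
print(env.observe())
E
```

```text
pics
side 56.655390817993634 318.936385095123 202.93190710510598 [[-0.90964098 -0.41537678 -0.00392647]
 [-0.31905065  0.70468528 -0.63373917]
 [ 0.26600747 -0.57522238 -0.77353684]] [0.53078166 0.223417   0.98912413]
top 44.22283619569984 322.8521578247765 193.78531868574456 [[ 0.00689242 -0.99997397  0.00213322]
 [-0.99822658 -0.00700648 -0.05911519]
 [ 0.05912859 -0.00172199 -0.99824889]] [-9.39981450e-04  5.69459968e-01  1.53171063e+00]
{'time_s': 0.1, 'q': array([-8.53872933e+01,  2.18365260e+01,  7.43803119e+01, -8.24162354e-04,
        8.38603956e+01, -1.23337377e+01]), 'qvel': array([ 0.05289886, -0.07508782, -0.11151712,  0.01054919,  0.02477964,
       -0.02901017]), 'joint_efforts': array([ 3.38943144e-03, -4.49220014e+01, -2.31653130e+01, -2.08594902e-04,
        3.67884175e-03,  6.52732641e-07]), 'position': array([ 0.16030387, -0.52584178,  0.24177977]), 'tool_rot': array([[-1.22659866e-04,  2.91479098e-01, -9.56577190e-01],
       [ 1.34246161e-03, -9.56576287e-01, -2.91478995e-01],
       [-9.99999091e-01, -1.31992092e-03, -2.73965979e-04]]), 'ft_force': array([ 0.33149605,  0.2095686 , -0.57618106]), 'wrist_torque': array([ 0.04477305, -0.00305471,  0.02738835]), 'grip_width': 0.08537418619289269}
```

View pics/side0.png

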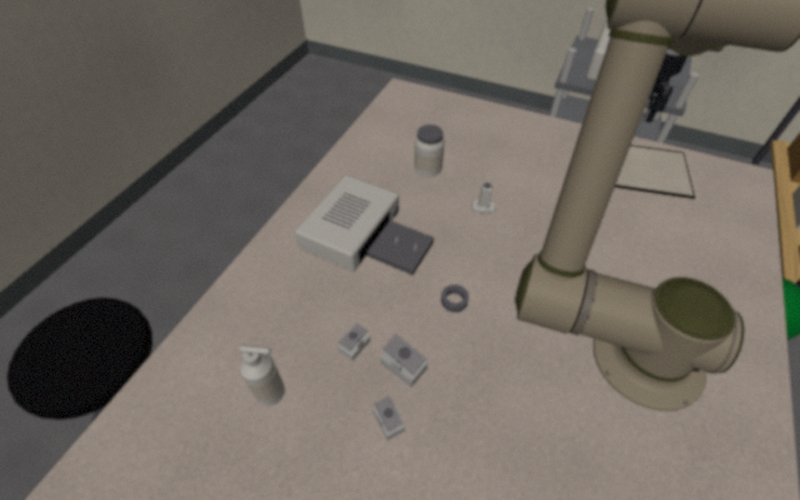

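View pics/top0.png

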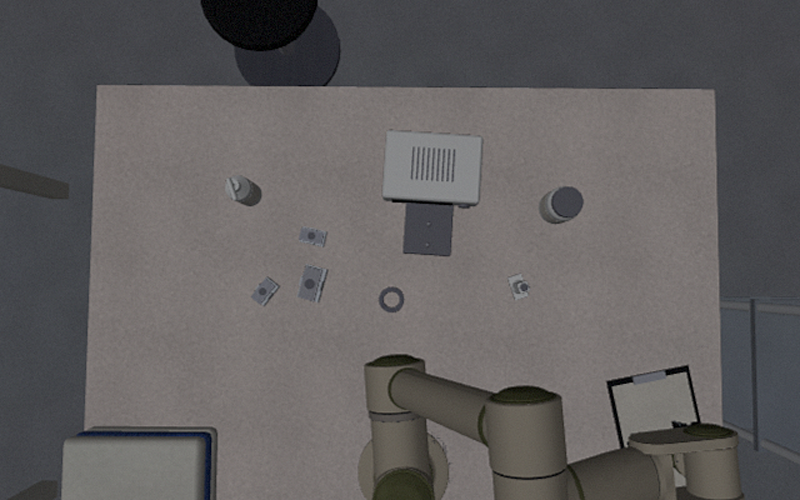

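The side view shows the large block at (403,358), the applicator at (485,198) and the pegs at (397,240) and (416,247). The top view shows the block at (312,284), pegs at (428,223) and (428,244), and the applicator at (520,287). Next is a montage of enlarged crops.

```bash
cat > h.py <<'E'
import numpy as np,cv2,pickle
def K(d):
    f=200/np.tan(np.radians(d['fov_y']/2)); return f
def proj(d,X):
    c=np.atleast_2d(X)@d['R'].T+d['t']; return np.c_[K(d)*c[:,0]/c[:,2]+d['cx'],K(d)*c[:,1]/c[:,2]+d['cy']]
def ray(d,u,v):
    r=np.array([(u-d['cx'])/K(d),(v-d['cy'])/K(d),1])@d['R']; return -d['R'].T@d['t'],r
def atz(d,u,v,z):
    o,r=ray(d,u,v); return o+r*(z-o[2])/r[2]
def tri(ds,uvs):
    A=[];b=[]
    for d,(u,v) in zip(ds,uvs):
        o,r=ray(d,u,v); r/=np.linalg.norm(r); P=np.eye(3)-np.outer(r,r); A.append(P); b.append(P@o)
    return np.linalg.lstsq(np.vstack(A),np.hstack(b),rcond=None)[0]
def crop(d,u0,v0,w,h,s):
    im=d['image'][v0:v0+h,u0:u0+w,::-1].copy()
    im=cv2.resize(im,(w*s,h*s),interpolation=cv2.INTER_CUBIC)
    im=cv2.convertScaleAbs(im,alpha=1.4)
    for k in range(0,w,10):
        L=8 if k%50 else 16; cv2.line(im,(k*s,0),(k*s,L),(0,255,255),1)
        if k%20==0: cv2.putText(im,str(u0+k),(k*s+2,18),0,.35,(0,255,0),1)
    for k in range(0,h,10):
        cv2.line(im,(0,k*s),(8,k*s),(0,255,255),1)
        if k%20==0: cv2.putText(im,str(v0+k),(8,k*s+6),0,.35,(0,255,0),1)
    return im
S=lambda n:pickle.load(open(n+'.pkl','rb'))
E
python3 - <<'E'
from h import *
t,s=S('top'),S('side')
def pair(a,b,n): cv2.imwrite(n,np.hstack([a,b]))
pair(crop(t,230,205,40,40,10),crop(s,300,265,44,44,9),'pics/block.png')
a=crop(t,315,150,70,60,5);b=crop(s,285,170,66,50,6)
c=crop(t,400,210,35,35,8);e=crop(s,370,140,35,35,8)
im=np.zeros((590,800,3),np.uint8)
im[:300,:350]=a;im[:300,400:796]=b;im[300:580,:280]=c;im[300:580,400:680]=e
cv2.imwrite('pics/rest.png',im)
E
```

```text
Traceback (most recent call last):
ValueError: all the input array dimensions except for the concatenation axis must match exactly, but along dimension 0, the array at index 0 has size 400 and the array at index 1 has size 396
```

Run:
```python
from h import *
t,s=S('top'),S('side')
cv2.imwrite('pics/block.png',np.hstack([crop(t,230,205,40,40,10),crop(s,302,265,40,40,10)]))
a=crop(t,315,150,70,60,5);b=crop(s,285,170,66,50,6)
c=crop(t,400,210,35,35,8);e=crop(s,370,140,35,35,8)
im=np.zeros((590,800,3),np.uint8)
im[:300,:350]=a;im[:300,400:796]=b;im[300:580,:280]=c;im[300:580,400:680]=e
cv2.imwrite('pics/rest.png',im)
```

```text
(no output)
```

View pics/block.png

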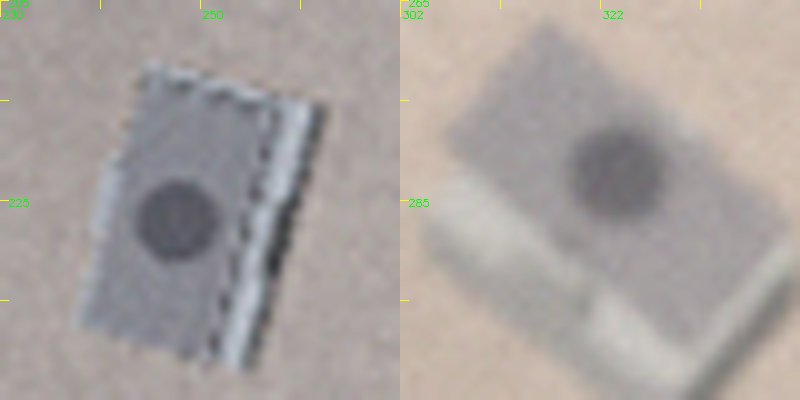

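View pics/rest.png

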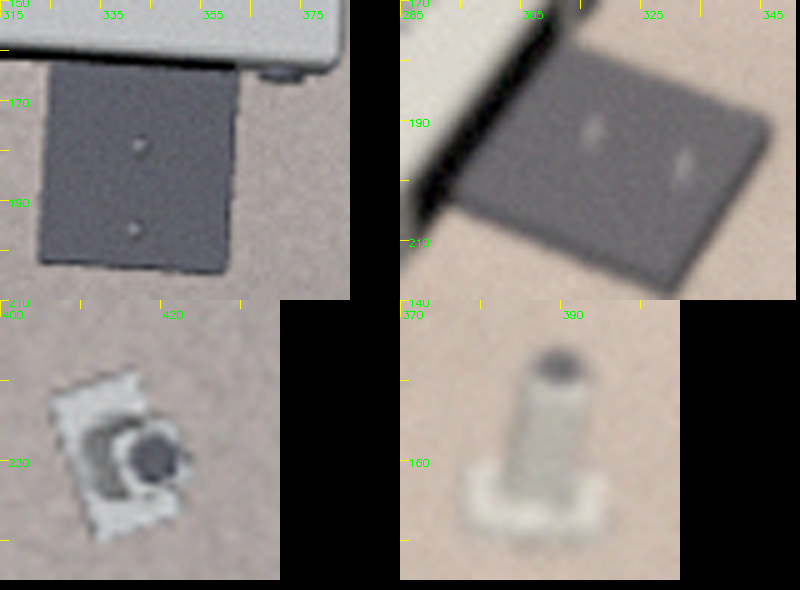

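Disk centre in the top view is (247.2,226.7) and in the side view (323.2,281.9). The plate's high end faces +x. The pegs, the ledge corners and the applicator's cap and head corners are all readable. Next I fit the models.

```bash
cat >> h.py <<'E'
from scipy.optimize import least_squares
from scipy.spatial.transform import Rotation as Ro
def px(x,y,s,u0,v0,ox=0,oy=0): return (u0+(x-ox+.5)/s-.5, v0+(y-oy+.5)/s-.5)
def bplate(p,pts):  # p = x,y,yaw deg,slope deg (z of underside p[4])
    q=np.array(pts,float)
    q=np.c_[q,np.full(len(q),.012)]@Ro.from_euler('y',-p[3],degrees=True).as_matrix().T+[0,0,.05]
    return q@Ro.from_euler('z',p[2],degrees=True).as_matrix().T+[p[0],p[1],p[4] if len(p)>4 else 0]
def gen(p,pts): return np.array(pts,float)@Ro.from_euler('z',p[2],degrees=True).as_matrix().T+[p[0],p[1],0]
def fit(model,obs,p0):
    # obs: list of (cam, pts, uv)
    f=lambda p:np.hstack([(proj(d,model(p,P))-np.array(uv)).ravel() for d,P,uv in obs])
    r=least_squares(f,p0,x_scale=[.01,.01,1,1][:len(p0)],loss='soft_l1'); return r.x,f(r.x).reshape(-1,2)
E
python3 - <<'E'
from h import *
t,s=S('top'),S('side'); np.set_printoptions(precision=4,suppress=True)
print('cams',-t['R'].T@t['t'],-s['R'].T@s['t'])
T=lambda x,y:px(x,y,10,230,205); Sd=lambda x,y:px(x,y,10,302,265,400)
C=[(.04,.021),(.04,-.021),(-.04,.021),(-.04,-.021),(0,0)]
ot=[T(150,70),T(278,98),T(80,325),T(212,357),T(176,221)]
os=[Sd(447,135),Sd(548,18),Sd(693,350),Sd(788,232),Sd(617,173)]
print('disk tri',tri([t,s],[ot[4],os[4]]))
# side-left end is +x ; left-lower corner has +y
os2=[Sd(447,135),Sd(548,18),Sd(693,350),Sd(788,232),Sd(617,173)]
for name,o in(('both',[(t,C,ot),(s,C,os2)]),('top',[(t,C,ot)]),('side',[(s,C,os2)])):
    p,r=fit(bplate,o,[.42,.19,-15,15]); print(name,p,r.round(1).tolist())
T=lambda x,y:px(x,y,5,315,150); Sd=lambda x,y:px(x,y,6,285,170,400)
P=[(.026,0,.043),(-.026,0,.043),(-.05,.06,.025),(-.05,-.06,.025)]
ut=[T(139,146),T(135,230),T(38,264),T(228,273)]
Q=[(.026,0,.034),(-.026,0,.034),(-.05,.06,.025),(-.05,-.06,.025)]
us=[Sd(592,130),Sd(684,168),Sd(670,297),Sd(772,120)]
for name,o in(('both',[(t,P,ut),(s,Q,us)]),('top',[(t,P,ut)]),('side',[(s,Q,us)])):
    p,r=fit(gen,o,[.6,0,0]); print('unit',name,p,r.round(1).tolist())
T=lambda x,y:px(x,y,8,400,210,0,300); Sd=lambda x,y:px(x,y,8,370,140,400,300)
P=[(-.03,.018,.014),(-.03,-.018,.014),(.03,.018,.014),(.03,-.018,.014),(0,0,.088)]
at=[T(97,540),T(185,508),T(52,398),T(137,373),T(153,458)]
ac=Sd(558,363)
print('cap tri',tri([t,s],[at[4],ac]))
for name,o in(('both',[(t,P,at),(s,P[4:],[ac])]),('top',[(t,P,at)])):
    p,r=fit(gen,o,[.4,-.2,20]); print('app',name,p,r.round(1).tolist())
E
```

```text
cams [0.4779 0.0057 1.5627] [0.291  0.632  0.9088]
disk tri [0.4652 0.2322 0.0647]
both [  0.4679   0.2316 -15.0869  11.0133] [[-0.7, 0.6], [-0.2, 1.5], [-0.0, -0.0], [0.0, 0.5], [0.2, -0.2], [-0.5, -0.3], [0.1, -0.0], [-0.8, -0.5], [0.2, -0.8], [-0.1, 0.5]]
top [  0.4665   0.2319 -13.203   -4.0828] [[-0.4, 0.0], [0.1, 0.4], [-0.1, 0.1], [0.1, 0.1], [0.3, -0.7]]
side [  0.4683   0.2317 -12.9176  17.7432] [[-0.1, -0.0], [0.1, -0.1], [-0.3, 0.1], [0.1, -0.6], [0.2, 0.8]]
unit both [ 0.59   -0.0556 -2.8596] [[-0.1, -0.4], [-0.2, -0.4], [-0.6, -0.3], [-0.3, 0.0], [0.4, 0.6], [0.0, 0.0], [0.7, -3.1], [0.4, -0.3]]
unit top [ 0.5892 -0.0563 -2.2151] [[0.0, -0.1], [0.1, -0.2], [-0.2, 0.1], [0.1, 0.1]]
unit side [ 0.5906 -0.0543 -3.5387] [[0.1, 0.7], [-0.4, 0.4], [0.0, -2.8], [0.2, 0.1]]
cap tri [ 0.4611 -0.2837  0.0895]
app both [ 0.4612 -0.2847 18.3623] [[0.2, 0.2], [0.0, 0.7], [-0.3, -0.2], [-0.1, -0.7], [0.2, -0.1], [0.0, 0.2]]
app top [ 0.4611 -0.2846 18.353 ] [[0.2, 0.3], [0.0, 0.7], [-0.3, -0.2], [-0.1, -0.6], [0.2, -0.1]]
```

```bash
cat >> h.py <<'E'
def pose(yaw,tilt=0): # tool down, y axis at world yaw; tilt deg about tool y afterwards
    c,s_=np.cos(np.radians(yaw)),np.sin(np.radians(yaw))
    x=np.array([0,0,-1.]);y=np.array([c,s_,0]);return np.c_[x,y,np.cross(x,y)]@Ro.from_euler('y',tilt,degrees=True).as_matrix()
def rel(p0,R0,p1,R1):
    return np.r_[R0.T@(np.array(p1)-p0)*100,Ro.from_matrix(R0.T@R1).as_rotvec()].round(3)
def chain(o,steps):
    p,R=np.array(o['position']),o['tool_rot']
    for q,Q in steps:
        r=rel(p,R,q,Q); print(r,'rows',max(np.linalg.norm(r[:3])/4.17,np.degrees(np.linalg.norm(r[3:]))/7.16).round(1)); p,R=np.array(q),Q
E
python3 - <<'E'
from h import *
from rig import env
A=pose(-104)
chain(env.observe(),[((.36,-.25,.22),pose(-88)),((.468,0.0,.2),A),((.468,.2316,.13),A),((.468,.2316,.03),A)])
E
```

```text
[ 2.2130e+00 -2.0563e+01 -2.7142e+01  2.6100e-01 -0.0000e+00  1.0000e-03] rows 8.2
[  2.    -24.608 -11.666   0.279   0.      0.   ] rows 6.5
[  7.    -22.472   5.603   0.      0.      0.   ] rows 5.8
[10.  0.  0.  0.  0.  0.] rows 2.4
```

Emit:
carry_out(
  motion=[
    [[0.3, -2.5, -3.2, 0.03, 0, 0, 8.5], [0.6, -5, -6.5, 0.06, 0, 0, 8.5], [0.8, -7.5, -9.5, 0.1, 0, 0, 8.5], [1.1, -10, -12.5, 0.13, 0, 0, 8.5], [1.1, -12, -15, 0.15, 0, 0, 8.5]],
  ],
)

```text
time_s: 0.52
position: [0.2695, -0.3649, 0.2307]
tool_rot: [[-0.0, 0.144, -0.99], [0.002, -0.99, -0.144], [-1.0, -0.002, 0.0]]
ft_force: [1.2, -0.4, -0.2]
grip_width: 0.0851
```

Emit:
carry_out(
  motion=[
    [[0.3, -3, -2.7, 0.06, 0, 0, 8.5], [0.6, -6, -5.5, 0.12, 0, 0, 8.5], [0.8, -9, -8, 0.18, 0, 0, 8.5], [1.1, -12, -10.5, 0.24, 0, 0, 8.5], [1.1, -14.5, -13, 0.29, 0, 0, 8.5]],
  ],
)

```text
time_s: 0.93
position: [0.3766, -0.2027, 0.2198]
tool_rot: [[-0.001, -0.146, -0.989], [0.001, -0.989, 0.146], [-1.0, -0.001, 0.001]]
ft_force: [0.7, -0.6, -0.2]
grip_width: 0.085
```

Run:
```python
from h import *
from rig import env
A=pose(-104)
o=env.observe();print(o['time_s'],o['position'],o['q'])
chain(o,[((.468,0.05,.2),A),((.468,.2316,.13),A),((.468,.2316,.03),A)])
```

```text
0.9333 [ 0.37657775 -0.20272989  0.21984456] [-4.42448948e+01  1.07382408e+01  9.44760439e+01  4.79447869e-03
  7.48627708e+01  5.41779233e+01]
[ 2.0010e+00 -2.6338e+01 -5.3430e+00  9.7000e-02  1.0000e-03  1.0000e-03] rows 6.5
[  7.    -17.621   4.393   0.      0.      0.   ] rows 4.7
[10.  0.  0.  0.  0.  0.] rows 2.4
```

Emit:
carry_out(
  motion=[
    [[0.5, -4, -0.8, 0.02, 0, 0, 8.5], [1, -8, -1.6, 0.04, 0, 0, 8.5], [1.5, -12, -2.4, 0.06, 0, 0, 8.5], [2, -16, -3.2, 0.08, 0, 0, 8.5], [2, -19.5, -4, 0.097, 0, 0, 8.5]],
  ],
)

```text
time_s: 1.35
position: [0.4437, -0.0154, 0.1994]
tool_rot: [[-0.002, -0.239, -0.971], [0.001, -0.971, 0.239], [-1.0, -0.0, 0.002]]
ft_force: [1.4, -0.7, 0.2]
grip_width: 0.0852
```

Emit:
carry_out(
  motion=[
    [[0.5, -3.8, 0, 0, 0, 0, 8.5], [1.5, -7.6, 0.5, 0, 0, 0, 8.5], [3, -11.5, 1, 0, 0, 0, 8.5], [4, -15, 2, 0, 0, 0, 8.5], [4.5, -18.5, 2.5, 0, 0, 0, 8.5]],
  ],
)

```text
time_s: 1.77
position: [0.4625, 0.1696, 0.1538]
tool_rot: [[-0.003, -0.238, -0.971], [-0.0, -0.971, 0.238], [-1.0, 0.001, 0.003]]
ft_force: [0.6, -0.6, 0.2]
grip_width: 0.0849
```

Emit:
carry_out(
  motion=[
    [[0.5, -2, 0.5, 0, 0, 0, 8.5], [1.5, -4, 0.7, 0, 0, 0, 8.5], [2, -5, 0.7, 0, 0, 0, 8.5], [2, -5, 0.7, 0, 0, 0, 8.5], [2, -5, 0.7, 0, 0, 0, 8.5]],
  ],
)

```text
time_s: 2.18
position: [0.469, 0.2174, 0.1351]
tool_rot: [[-0.001, -0.238, -0.971], [-0.0, -0.971, 0.238], [-1.0, 0.001, 0.001]]
ft_force: [-0.4, 0.5, -0.2]
grip_width: 0.0849
```

Run:
```python
from h import *
from rig import env
A=pose(-104)
o=env.observe();print(o['time_s'],o['position'],o['q'])
chain(o,[((.468,.2316,.10),A),((.468,.2316,.03),A)])
```

```text
2.1833 [0.4689861  0.21742518 0.13512442] [ 1.17426469e+01  2.47294103e+01  8.91764111e+01 -1.81463157e-02
  6.61483483e+01  1.15544901e+02]
[ 3.512e+00 -1.355e+00  4.310e-01  4.000e-03  1.000e-03 -1.000e-03] rows 0.9
[7. 0. 0. 0. 0. 0.] rows 1.7
```

Emit:
carry_out(
  motion=[
    [[0.5, -1.35, 0.43, 0, 0, 0, 8.5], [3, -1.35, 0.43, 0, 0, 0, 8.5], [6, -1.35, 0.43, 0, 0, 0, 8.5], [9, -1.35, 0.43, 0, 0, 0, 8.5], [10.5, -1.35, 0.43, 0, 0, 0, 8.5]],
  ],
)

```text
time_s: 2.6
position: [0.4673, 0.2303, 0.0282]
tool_rot: [[-0.003, -0.241, -0.971], [-0.001, -0.971, 0.241], [-1.0, 0.002, 0.003]]
ft_force: [-1.3, -0.3, -0.5]
grip_width: 0.0849
```

Emit:
carry_out(
  motion=[
    [[0, 0, 0, 0, 0, 0, 6.5], [0, 0, 0, 0, 0, 0, 5], [0, 0, 0, 0, 0, 0, 4], [0, 0, 0, 0, 0, 0, 4], [0, 0, 0, 0, 0, 0, 4]],
  ],
  grip_force=60,
)

```text
time_s: 3.02
position: [0.469, 0.2317, 0.032]
tool_rot: [[0.003, -0.239, -0.971], [0.0, -0.971, 0.239], [-1.0, -0.001, -0.003]]
ft_force: [0.0, -3.8, 7.2]
grip_width: 0.0532
```

Emit:
carry_out(
  motion=[
    [[0, 0, 0, 0, 0, 0, 4], [0, 0, 0, 0, 0, 0, 4], [0, 0, 0, 0, 0, 0, 4], [0, 0, 0, 0, 0, 0, 4], [0, 0, 0, 0, 0, 0, 4]],
  ],
)

```text
time_s: 3.43
position: [0.469, 0.2317, 0.032]
tool_rot: [[0.003, -0.239, -0.971], [0.0, -0.971, 0.239], [-1.0, -0.001, -0.003]]
ft_force: [-0.6, -4.4, 7.6]
grip_width: 0.0529
```

Emit:
carry_out(
  motion=[
    [[-1.5, 0, 0, 0, 0, 0, 4], [-4, 0, 0, 0, 0, 0, 4], [-7, 0, 0, 0, 0, 0, 4], [-9, 0, 0, 0, 0, 0, 4], [-10, 0, 0, 0, 0, 0, 4]],
  ],
)

```text
time_s: 3.85
position: [0.4686, 0.2321, 0.1334]
tool_rot: [[0.004, -0.239, -0.971], [0.001, -0.971, 0.239], [-1.0, -0.002, -0.004]]
ft_force: [0.7, -0.2, -4.4]
grip_width: 0.0534
```

Run:
```python
from h import *
from rig import env
A=pose(-92.8)
o=env.observe();print(o['time_s'],o['position'],o['q'],o['ft_force'],o['grip_width'])
chain(o,[((.53,.09,.125),pose(-98)),((.590,-.0556,.12),A)])
```

```text
3.85 [0.46864615 0.23214733 0.13335692] [1.33654141e+01 2.52737519e+01 8.85525960e+01 6.92605469e-03
 6.59386984e+01 1.17173164e+02] [ 0.72657905 -0.16909332 -4.43641682] 0.053363184294189465
[ 8.4500e-01  1.2341e+01 -9.3480e+00 -1.0100e-01 -4.0000e-03  2.0000e-03] rows 3.7
[ 0.5   13.583 -7.968 -0.091  0.     0.   ] rows 3.8
```

Emit:
carry_out(
  motion=[
    [[0, 3, -2.3, -0.025, 0, 0, 4], [0.2, 6, -4.7, -0.05, 0, 0, 4], [0.4, 9, -7, -0.075, 0, 0, 4], [0.6, 11.5, -8.7, -0.095, -0.002, 0, 4], [0.8, 12.3, -9.3, -0.101, -0.004, 0.002, 4]],
  ],
)

```text
time_s: 4.27
position: [0.5302, 0.0866, 0.1224]
tool_rot: [[-0.004, -0.142, -0.99], [-0.002, -0.99, 0.142], [-1.0, 0.003, 0.003]]
ft_force: [0.1, 0.3, -6.0]
grip_width: 0.0528
```

Emit:
carry_out(
  motion=[
    [[0, 3, -1.8, -0.02, 0, 0, 4], [0, 6.5, -3.8, -0.045, 0, 0, 4], [0, 10, -5.8, -0.07, 0, 0, 4], [0, 12.5, -7.3, -0.085, 0, 0, 4], [0, 13.6, -8, -0.091, 0, 0, 4]],
  ],
)

```text
time_s: 4.68
position: [0.5901, -0.0589, 0.1222]
tool_rot: [[-0.004, -0.051, -0.999], [-0.002, -0.999, 0.051], [-1.0, 0.002, 0.004]]
ft_force: [-1.4, -1.4, -5.2]
grip_width: 0.0529
```

Emit:
carry_out(
  motion=[
    [[0, 0, 0, 0, 0, 0, 4], [0, 0, 0, 0, 0, 0, 4], [0, 0, 0, 0, 0, 0, 4]],
  ],
)

```text
time_s: 4.93
position: [0.5885, -0.0541, 0.1221]
tool_rot: [[-0.005, -0.048, -0.999], [-0.0, -0.999, 0.048], [-1.0, 0.001, 0.005]]
ft_force: [-0.5, 0.3, -5.2]
grip_width: 0.0531
```

Run:
```python
from h import *
from rig import env
A=pose(-92.8)
o=env.observe();print(o['time_s'],o['position'],o['q'],o['ft_force'],o['grip_width'])
chain(o,[((.590,-.0556,.1),A)])
t=env.get_image('top');s=env.get_image('side')
pickle.dump(t,open('top1.pkl','wb'));pickle.dump(s,open('side1.pkl','wb'))
print(proj(t,[.59,-.056,.1]),proj(s,[.59,-.056,.1]))
u,v=proj(s,[.59,-.056,.09])[0].astype(int); w,z=proj(t,[.59,-.056,.1])[0].astype(int)
cv2.imwrite('pics/hover.png',np.hstack([crop(s,u-30,v-30,60,60,7),crop(t,w-25,z-30,50,60,7)]))
```

```text
4.9333 [ 0.58850852 -0.05412941  0.12211618] [-16.6753347   32.14426502  77.75598063  -0.11883559  70.39426289
  76.1398565 ] [-0.54498673  0.31145378 -5.24742841] 0.05306885128182465
[ 2.211e+00  1.380e-01 -1.680e-01  0.000e+00  5.000e-03 -1.000e-03] rows 0.5
[[342.76524754 185.39137063]] [[324.65252606 180.13088323]]
```

View pics/hover.png

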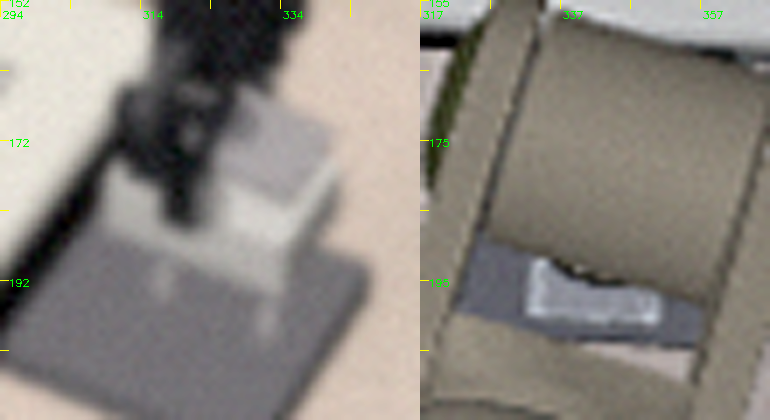

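The side crop shows the held block level above the pegs, its near bottom corner at about (333.6,193.7) and its far-left bottom corner at about (308.6,182.7). I check these against the pose of the block in the tool.

Run:
```python
from h import *
from rig import env
s,t=S('side1'),S('top1')
for n,(u,v),c in(('near',(333.6,193.7),(-.042,.027)),('far',(308.6,182.7),(.042,.027))):
    X=atz(s,u,v,.090);d=X[:2]-[.5885,-.0541];a=np.radians(-2.8)
    print(n,X,'in tool-block frame',[d@[np.cos(a),np.sin(a)],d@[-np.sin(a),np.cos(a)]],'expect',c)
# top: front base edge upper corners z=.12
for x in(527,660):
    u,v=px(x,318,7,317,155,420); X=atz(t,317+(x-420)/7-.4,155+318/7-.4,.09+.0);print(X)
```

```text
near [ 0.54809681 -0.02609887  0.09      ] in tool-block frame [np.float64(-0.041722803024593816), np.float64(0.02599401344523973)] expect (-0.042, 0.027)
far [ 0.63313539 -0.03520598  0.09      ] in tool-block frame [np.float64(0.04365912874459466), np.float64(0.021051887556020058)] expect (0.042, 0.027)
[ 0.54657989 -0.02403525  0.09      ]
[ 0.54697778 -0.08094251  0.09      ]
```

Emit:
carry_out(
  motion=[
    [[1, 0.14, -0.17, 0, 0.005, 0, 4], [2, 0.14, -0.17, 0, 0.005, 0, 4], [3, 0.14, -0.17, 0, 0.005, 0, 4], [3.5, 0.14, -0.17, 0, 0.005, 0, 4], [3.5, 0.14, -0.17, 0, 0.005, 0, 4]],
  ],
)

```text
time_s: 5.45
position: [0.5899, -0.0565, 0.0856]
tool_rot: [[-0.002, -0.049, -0.999], [-0.0, -0.999, 0.049], [-1.0, 0.001, 0.002]]
ft_force: [-0.1, -1.0, -5.9]
grip_width: 0.0528
```

Emit:
carry_out(
  motion=[
    [[0.3, 0, 0, 0, 0, 0, 4], [0.6, 0, 0, 0, 0, 0, 4], [0.9, 0, 0, 0, 0, 0, 4], [1.2, 0, 0, 0, 0, 0, 4], [1.2, 0, 0, 0, 0, 0, 4]],
  ],
)

```text
time_s: 5.87
position: [0.5905, -0.0571, 0.0747]
tool_rot: [[-0.0, -0.049, -0.999], [-0.001, -0.999, 0.049], [-1.0, 0.001, 0.0]]
ft_force: [-0.2, 0.0, -5.6]
grip_width: 0.0534
```

Emit:
carry_out(
  motion=[
    [[0.2, 0, 0, 0, 0, 0, 4], [0.4, 0, 0, 0, 0, 0, 4], [0.6, 0, 0, 0, 0, 0, 4], [0.6, 0, 0, 0, 0, 0, 4], [0.6, 0, 0, 0, 0, 0, 4]],
  ],
)

```text
time_s: 6.28
position: [0.5907, -0.0571, 0.0691]
tool_rot: [[0.001, -0.049, -0.999], [-0.001, -0.999, 0.049], [-1.0, 0.001, -0.001]]
ft_force: [-0.5, -1.0, -5.0]
grip_width: 0.0531
```

Emit:
carry_out(
  motion=[
    [[0.2, 0.0, 0, 0, 0, 0, 4], [0.4, 0, 0, 0, 0, 0, 4], [0.6, 0, 0, 0, 0, 0, 4], [0.7, 0, 0, 0, 0, 0, 4], [0.7, 0, 0, 0, 0, 0, 4]],
  ],
)

```text
time_s: 6.7
position: [0.5909, -0.0572, 0.062]
tool_rot: [[0.001, -0.049, -0.999], [-0.002, -0.999, 0.049], [-1.0, 0.001, -0.001]]
ft_force: [1.1, 0.1, -6.5]
grip_width: 0.0535
```

Emit:
carry_out(
  motion=[
    [[0.1, 0, 0, 0, 0, 0, 4], [0.3, 0, 0, 0, 0, 0, 4], [0.5, 0, 0, 0, 0, 0, 4], [0.5, 0, 0, 0, 0, 0, 4], [0.5, 0, 0, 0, 0, 0, 4]],
  ],
)

```text
time_s: 7.12
position: [0.5909, -0.0572, 0.0571]
tool_rot: [[0.001, -0.049, -0.999], [-0.002, -0.999, 0.049], [-1.0, 0.001, -0.001]]
ft_force: [2.7, -0.3, -5.9]
grip_width: 0.0532
```

Emit:
carry_out(
  motion=[
    [[0.1, 0, 0, 0, 0, 0, 4], [0.2, 0, 0, 0, 0, 0, 4], [0.3, 0, 0, 0, 0, 0, 4], [0.3, 0, 0, 0, 0, 0, 4]],
  ],
)

```text
time_s: 7.45
position: [0.591, -0.0572, 0.057]
tool_rot: [[0.003, -0.049, -0.999], [-0.002, -0.999, 0.049], [-1.0, 0.002, -0.003]]
ft_force: [-6.5, 0.9, 18.5]
grip_width: 0.0532
```

Emit:
carry_out(
  motion=[
    [[-0.2, 0, 0, 0, 0, 0, 5.5], [-0.2, 0, 0, 0, 0, 0, 6.5], [-0.2, 0, 0, 0, 0, 0, 7.5], [-0.2, 0, 0, 0, 0, 0, 8.5], [-0.2, 0, 0, 0, 0, 0, 8.5]],
  ],
)

```text
time_s: 7.87
position: [0.5907, -0.0571, 0.0561]
tool_rot: [[0.0, -0.049, -0.999], [-0.001, -0.999, 0.049], [-1.0, 0.001, -0.0]]
ft_force: [0.1, 0.8, -0.1]
grip_width: 0.0848
```

Emit:
carry_out(
  motion=[
    [[-0.3, 0, 0, 0, 0, 0, 8.5], [-3, 0, 0, 0, 0, 0, 8.5], [-7, 0, 0, 0, 0, 0, 8.5], [-11, 0, 0, 0, 0, 0, 8.5], [-15, 0, 0, 0, 0, 0, 8.5]],
  ],
)

```text
time_s: 8.28
position: [0.5903, -0.0567, 0.2081]
tool_rot: [[0.0, -0.049, -0.999], [-0.001, -0.999, 0.049], [-1.0, 0.001, -0.0]]
ft_force: [0.4, -0.1, -0.2]
grip_width: 0.0845
```

Run:
```python
from h import *
from rig import env
A=pose(-71.6)
o=env.observe();print(o['time_s'],o['position'],o['q'],o['ft_force'],o['grip_width'])
chain(o,[((.53,-.17,.19),pose(-82)),((.4611,-.2846,.15),A),((.4611,-.2846,.049),A)])
```

```text
8.2833 [ 0.59025485 -0.05674267  0.20811062] [-1.68910754e+01  2.75580812e+01  7.05851171e+01 -6.91115832e-02
  8.18298194e+01  7.59357486e+01] [ 0.39427038 -0.05630379 -0.15980724] 0.0845272860003725
[ 1.8250e+00  1.1606e+01  5.4620e+00 -1.8900e-01 -0.0000e+00 -1.0000e-03] rows 3.1
[ 4.    10.39   8.418 -0.182  0.     0.   ] rows 3.3
[10.1  0.   0.   0.   0.   0. ] rows 2.4
```

Emit:
carry_out(
  motion=[
    [[0, 2.5, 1, -0.04, 0, 0, 8.5], [0.5, 5, 2, -0.08, 0, 0, 8.5], [1, 8, 3.5, -0.13, 0, 0, 8.5], [1.5, 10.5, 5, -0.17, 0, 0, 8.5], [1.8, 11.6, 5.5, -0.19, 0, 0, 8.5]],
  ],
)

```text
time_s: 8.7
position: [0.5282, -0.1724, 0.1881]
tool_rot: [[-0.0, 0.14, -0.99], [-0.002, -0.99, -0.14], [-1.0, 0.002, 0.001]]
ft_force: [-0.3, -0.7, -0.2]
grip_width: 0.0851
```

Emit:
carry_out(
  motion=[
    [[1, 2.5, 2, -0.04, 0, 0, 8.5], [2, 5, 4, -0.09, 0, 0, 8.5], [3, 7.5, 6, -0.13, 0, 0, 8.5], [4, 9.5, 7.7, -0.17, 0, 0, 8.5], [4, 10.4, 8.4, -0.182, 0, 0, 8.5]],
  ],
)

```text
time_s: 9.12
position: [0.4593, -0.2868, 0.1468]
tool_rot: [[-0.002, 0.317, -0.948], [0.0, -0.948, -0.317], [-1.0, -0.001, 0.002]]
ft_force: [0.7, -0.7, 0.3]
grip_width: 0.0852
```

Emit:
carry_out(
  motion=[
    [[0, 0, 0, 0, 0, 0, 8.5], [0, 0, 0, 0, 0, 0, 8.5], [0, 0, 0, 0, 0, 0, 8.5]],
  ],
)

```text
time_s: 9.37
position: [0.4619, -0.2843, 0.1488]
tool_rot: [[0.001, 0.317, -0.948], [-0.002, -0.948, -0.317], [-1.0, 0.002, -0.001]]
ft_force: [0.1, -0.3, 0.4]
grip_width: 0.0851
```

Run:
```python
from h import *
from rig import env
A=pose(-71.6)
o=env.observe();print(o['time_s'],o['position'],o['q'],o['ft_force'],o['grip_width'])
chain(o,[((.4611,-.2846,.049),A)])
t=env.get_image('top');s=env.get_image('side')
pickle.dump(t,open('top2.pkl','wb'));pickle.dump(s,open('side2.pkl','wb'))
u,v=proj(s,[.59,-.057,.06])[0].astype(int); w,z=proj(t,[.59,-.057,.06])[0].astype(int)
print(u-20,v-20,w-20,z-20)
cv2.imwrite('pics/seated.png',np.hstack([crop(s,u-20,v-20,40,40,10),crop(t,w-20,z-20,40,40,10)]))
```

```text
9.3667 [ 0.46191642 -0.28426993  0.14881693] [-4.41114306e+01  2.59762589e+01  8.41901846e+01 -2.04485010e-02
  6.97211129e+01  2.73910602e+01] [ 0.09361991 -0.26285353  0.42994648] 0.08506549369186814
[ 9.982e+00 -1.400e-02  9.400e-02  2.000e-03 -1.000e-03 -2.000e-03] rows 2.4
304 168 322 166
```

View pics/seated.png

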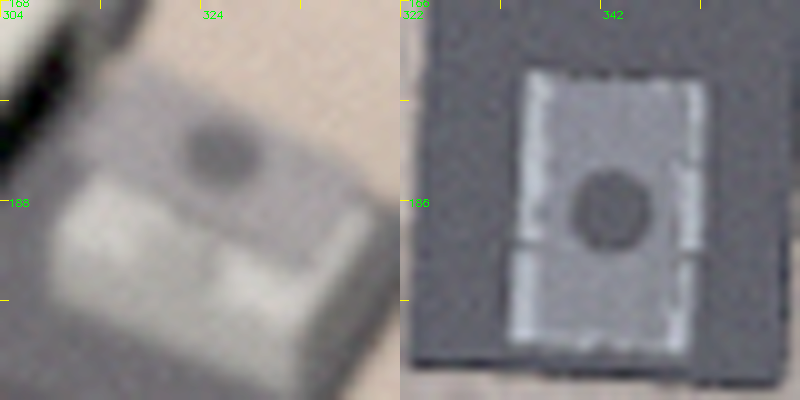

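The side crop shows the base resting on the ledge with no pegs visible. The disk is at (325.9,182.9) in the side view and (342.7,186.9) in the top view. I grip the applicator next and fit the slope.

Emit:
carry_out(
  motion=[
    [[2, 0, 0.1, 0, 0, 0, 8.5], [5, 0, 0.1, 0, 0, 0, 8.5], [8, 0, 0.1, 0, 0, 0, 8.5], [9.8, 0, 0.1, 0, 0, 0, 8.5], [9.8, 0, 0.1, 0, 0, 0, 8.5]],
  ],
)

```text
time_s: 9.88
position: [0.4597, -0.2834, 0.0474]
tool_rot: [[-0.004, 0.318, -0.948], [0.003, -0.948, -0.318], [-1.0, -0.004, 0.003]]
ft_force: [-0.8, -0.8, -0.6]
grip_width: 0.0848
```

Emit:
carry_out(
  motion=[
    [[0, 0, 0, 0, 0, 0, 6], [0, 0, 0, 0, 0, 0, 4], [0, 0, 0, 0, 0, 0, 2], [0, 0, 0, 0, 0, 0, 1.5], [0, 0, 0, 0, 0, 0, 1.5]],
  ],
  grip_force=50,
)

```text
time_s: 10.3
position: [0.4609, -0.2856, 0.0515]
tool_rot: [[0.002, 0.317, -0.948], [-0.003, -0.948, -0.317], [-1.0, 0.003, -0.001]]
ft_force: [-2.6, -1.1, 31.2]
grip_width: 0.0252
```

Emit:
carry_out(
  motion=[
    [[0, 0, 0, 0, 0, 0, 1.5], [0, 0, 0, 0, 0, 0, 1.5], [0, 0, 0, 0, 0, 0, 1.5], [0, 0, 0, 0, 0, 0, 1.5], [0, 0, 0, 0, 0, 0, 1.5]],
  ],
)

```text
time_s: 10.72
position: [0.461, -0.2856, 0.0515]
tool_rot: [[0.002, 0.317, -0.948], [-0.003, -0.948, -0.317], [-1.0, 0.003, -0.001]]
ft_force: [-0.0, 0.7, 6.4]
grip_width: 0.0255
```

Run:
```python
from h import *
from rig import env
np.set_printoptions(precision=4,suppress=True)
o=env.observe();print(o['time_s'],o['position'],o['tool_rot'],o['ft_force'],o['grip_width'])
t,s=S('top2'),S('side2')
T=lambda x,y:px(x,y,10,322,166,400); Sd=lambda x,y:px(x,y,10,304,168)
C=[(.04,.021),(.04,-.021),(-.04,.021),(-.04,-.021),(0,0)]
os=[Sd(97,163),Sd(150,68),Sd(310,268),Sd(372,187),Sd(223,153)]
print(tri([t,s],[T(611,213),os[4]]))
m=lambda p,P:bplate([p[0],p[1],p[2],p[3],.025],P)
for n,ob in(('side',[(s,C,os)]),('both',[(s,C,os),(t,C[4:],[T(611,213)])])):
    p,r=fit(m,ob,[.59,-.057,-3,15]);print(n,p,r.round(1).tolist())
for sl in(14,17,20):
    print(sl,proj(s,m([.5905,-.0565,-2.8,sl],C)).round(1).tolist(),proj(t,m([.5905,-.0565,-2.8,sl],C)).round(1).tolist())
print(np.round(os,1).tolist())
```

```text
10.7167 [ 0.461  -0.2856  0.0515] [[ 0.0021  0.3172 -0.9484]
 [-0.0027 -0.9484 -0.3172]
 [-1.      0.0032 -0.0012]] [-0.0475  0.7373  6.4162] 0.02551864702234776
[ 0.5862 -0.0562  0.0896]
side [ 0.584  -0.0537 -6.5903  3.2738] [[-2.0, -0.7], [-0.0, 0.1], [-0.1, 0.3], [0.7, -0.8], [0.5, 1.5]]
both [ 0.5848 -0.0547 -6.5746  3.2608] [[-2.1, -1.0], [-0.1, -0.2], [-0.2, -0.1], [0.6, -1.1], [0.4, 1.2], [-0.5, 0.8]]
14 [[310.6, 181.4], [317.1, 172.3], [333.9, 194.7], [340.0, 185.3], [325.4, 183.3]] [[336.5, 173.0], [350.5, 173.8], [334.9, 199.2], [348.8, 199.9], [342.7, 186.5]]
17 [[310.9, 181.1], [317.5, 172.0], [333.9, 195.2], [340.0, 185.7], [325.6, 183.4]] [[336.5, 173.3], [350.5, 174.1], [334.9, 199.2], [348.8, 200.0], [342.7, 186.7]]
20 [[311.3, 180.8], [317.8, 171.7], [333.9, 195.6], [339.9, 186.2], [325.8, 183.6]] [[336.5, 173.7], [350.6, 174.4], [334.9, 199.2], [348.7, 200.0], [342.7, 186.9]]
[[313.2, 183.8], [318.6, 174.4], [334.6, 194.4], [340.8, 186.2], [325.8, 182.8]]
```

Emit:
carry_out(
  motion=[
    [[-1.5, 0, 0, 0, 0, 0, 1.5], [-4, 0, 0, 0, 0, 0, 1.5], [-7, 0, 0, 0, 0, 0, 1.5], [-10, 0, 0, 0, 0, 0, 1.5], [-13, 0, 0, 0, 0, 0, 1.5]],
  ],
)

```text
time_s: 11.13
position: [0.4602, -0.2849, 0.182]
tool_rot: [[0.0, 0.317, -0.948], [-0.001, -0.948, -0.317], [-1.0, 0.001, -0.0]]
ft_force: [0.7, -0.9, -2.3]
grip_width: 0.0255
```

Run:
```python
from h import *
from rig import env
np.set_printoptions(precision=3,suppress=True)
o=env.observe();print(o['time_s'],o['position'],o['ft_force'],o['grip_width'])
s=S('side')
print('obs near .874 far .892 (base edge .635)')
for yaw in(-12.5,-14,-15.5):
  for sl in(10,14,18,22):
    q=proj(s,bplate([.4685,.2315,yaw,sl],[(.04,.021),(-.04,.021),(.04,-.021),(-.04,-.021)]))
    b=proj(s,gen([.4685,.2315,yaw],[(.042,.027,0),(-.042,.027,0)]))
    f=lambda a,b:(b-a)[1]/(b-a)[0]
    print(yaw,sl,f(q[0],q[1]).round(3),f(q[2],q[3]).round(3),f(*b).round(3))
s=S('side2');t=S('top2')
for sl in(10,14,18,22):
    q=proj(s,bplate([.5905,-.0565,-2.8,sl,.025],[(.04,.021),(-.04,.021),(.04,-.021),(-.04,-.021)]))
    print('seated',sl,f(q[0],q[1]).round(3),f(q[2],q[3]).round(3))
def lv(im):
    return cv2.createCLAHE(6,(2,2)).apply(im[:,:,1])
d=dict(s);d['image']=np.repeat(cv2.medianBlur(lv(s['image'][160:215,295:350]),3)[:,:,None],3,2)
e=S('side');d2=dict(e);d2['image']=np.repeat(lv(e['image'][260:315,295:350])[:,:,None],3,2)
cv2.imwrite('pics/cl.png',np.hstack([crop(d,0,0,50,55,8),crop(d2,0,0,50,55,8)]))
```

```text
11.1333 [ 0.46  -0.285  0.182] [ 0.659 -0.86  -2.29 ] 0.025492376491915436
obs near .874 far .892 (base edge .635)
-12.5 10 0.793 0.776 0.71
-12.5 14 0.834 0.821 0.71
-12.5 18 0.877 0.867 0.71
-12.5 22 0.921 0.916 0.71
-14 10 0.833 0.815 0.75
-14 14 0.876 0.861 0.75
-14 18 0.919 0.908 0.75
-14 22 0.964 0.958 0.75
-15.5 10 0.876 0.856 0.792
-15.5 14 0.919 0.903 0.792
-15.5 18 0.963 0.951 0.792
-15.5 22 1.01 1.002 0.792
seated 10 0.515 0.509
seated 14 0.57 0.566
seated 18 0.626 0.625
seated 22 0.686 0.686
```

View pics/cl.png

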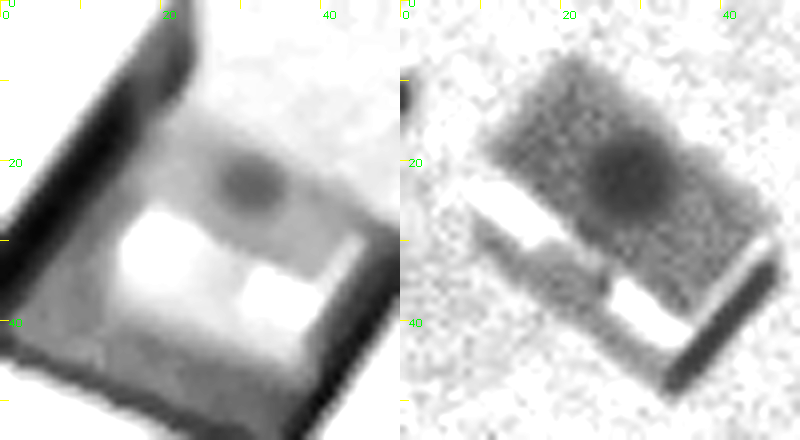

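Enhanced side crops: plate edges against base edge suggest a slope of about 10–14°, less than the first 17° fit. I start at 12° and refine it by the contact moment.

```bash
cat >> h.py <<'E'
YAW=-2.8
def face(sl,o=(.5907,-.0570)):
    return bplate([o[0],o[1],YAW,sl,.025],[(0,0)])[0]
def tcp_on(sl,gap):
    R=pose(YAW-90,sl); return face(sl)-R[:,0]*(.0515+gap),R
def moment(o,pt,bias=(0,0,0,0,0,0)):
    F=o['ft_force']-np.array(bias[:3]); return F
E
python3 - <<'E'
from h import *
from rig import env
o=env.observe();np.set_printoptions(precision=4,suppress=True)
p,R=tcp_on(12,.03);print(p,R[:,0])
chain(o,[((.53,-.16,.2),pose(-83)),((p[0],p[1],.19),R),(p,R)])
E
```

```text
[ 0.5713 -0.0561  0.1665] [ 0.2077 -0.0102 -0.9781]
[ -1.814  -9.624 -10.583   0.201  -0.     -0.001] rows 3.5
[ 1.    -9.814 -5.364  0.17   0.209  0.018] rows 2.7
[2.303 0.    0.489 0.    0.    0.   ] rows 0.6
```

Emit:
carry_out(
  motion=[
    [[-0.5, -2, -2, 0.04, 0, 0, 1.5], [-1, -4.2, -4.6, 0.08, 0, 0, 1.5], [-1.5, -6.5, -7.2, 0.13, 0, 0, 1.5], [-1.8, -8.7, -9.5, 0.17, 0, 0, 1.5], [-1.8, -9.6, -10.6, 0.2, 0, 0, 1.5]],
  ],
)

```text
time_s: 11.55
position: [0.5316, -0.1573, 0.1992]
tool_rot: [[0.002, 0.123, -0.992], [-0.001, -0.992, -0.123], [-1.0, 0.001, -0.002]]
ft_force: [0.0, -0.1, -1.6]
grip_width: 0.0254
```

Emit:
carry_out(
  motion=[
    [[0.2, -2.2, -1.2, 0.04, 0.04, 0, 1.5], [0.4, -4.5, -2.5, 0.08, 0.09, 0, 1.5], [0.7, -7, -3.8, 0.12, 0.14, 0.01, 1.5], [1, -9, -4.9, 0.15, 0.18, 0.015, 1.5], [1, -9.8, -5.4, 0.17, 0.209, 0.018, 1.5]],
  ],
)

```text
time_s: 11.97
position: [0.5719, -0.0538, 0.1877]
tool_rot: [[0.209, -0.047, -0.977], [-0.01, -0.999, 0.046], [-0.978, 0.0, -0.209]]
ft_force: [0.1, 0.2, -1.9]
grip_width: 0.0253
```

Emit:
carry_out(
  motion=[
    [[0, 0, 0, 0, 0, 0, 1.5], [0, 0, 0, 0, 0, 0, 1.5], [0, 0, 0, 0, 0, 0, 1.5], [0, 0, 0, 0, 0, 0, 1.5], [0, 0, 0, 0, 0, 0, 1.5]],
  ],
)

```text
time_s: 12.38
position: [0.5721, -0.0575, 0.1882]
tool_rot: [[0.208, -0.049, -0.977], [-0.012, -0.999, 0.047], [-0.978, 0.002, -0.208]]
ft_force: [0.0, -0.3, -1.8]
grip_width: 0.0254
```

Run:
```python
from h import *
from rig import env
o=env.observe();np.set_printoptions(precision=4,suppress=True)
print(o['time_s'],o['position'],o['tool_rot'],o['ft_force'],o['wrist_torque'],o['q'])
p,R=tcp_on(12,.008)
chain(o,[(p,R)])
```

```text
12.3833 [ 0.5721 -0.0575  0.1882] [[ 0.2081 -0.0488 -0.9769]
 [-0.0118 -0.9988  0.0473]
 [-0.978   0.0017 -0.2084]] [ 0.0158 -0.3247 -1.7528] [0.0518 0.1582 0.0123] [-18.9482  22.209   84.221    3.6628  62.0262  72.4451]
[ 4.312 -0.147  0.547  0.    -0.001 -0.002] rows 1.0
```

Emit:
carry_out(
  motion=[
    [[1, 0, 0.3, 0, 0, 0, 1.5], [2.5, -0.1, 0.5, 0, 0, 0, 1.5], [4, -0.15, 0.55, 0, 0, -0.002, 1.5], [4.3, -0.15, 0.55, 0, 0, -0.002, 1.5], [4.3, -0.15, 0.55, 0, 0, -0.002, 1.5]],
  ],
)

```text
time_s: 12.8
position: [0.5756, -0.0557, 0.1442]
tool_rot: [[0.207, -0.048, -0.977], [-0.009, -0.999, 0.047], [-0.978, -0.001, -0.207]]
ft_force: [-0.5, 0.9, -2.2]
grip_width: 0.0253
```

Emit:
carry_out(
  motion=[
    [[0.1, 0, 0, 0, 0, 0, 1.5], [0.2, 0, 0, 0, 0, 0, 1.5], [0.3, 0, 0, 0, 0, 0, 1.5], [0.4, 0, 0, 0, 0, 0, 1.5], [0.4, 0, 0, 0, 0, 0, 1.5]],
  ],
)

```text
time_s: 13.22
position: [0.5767, -0.0554, 0.1413]
tool_rot: [[0.209, -0.047, -0.977], [-0.01, -0.999, 0.046], [-0.978, -0.0, -0.209]]
ft_force: [0.6, -0.2, -1.6]
grip_width: 0.0257
```

Run:
```python
from h import *
from rig import env
o=env.observe();np.set_printoptions(precision=4,suppress=True)
print(o['time_s'],o['position'],o['tool_rot'],o['ft_force'],o['wrist_torque'])
chain(o,[tcp_on(12,.0)])
t=env.get_image('top');s=env.get_image('side')
pickle.dump(t,open('top3.pkl','wb'));pickle.dump(s,open('side3.pkl','wb'))
u,v=proj(s,[.585,-.057,.1])[0].astype(int); w,z=proj(t,[.585,-.057,.1])[0].astype(int)
cv2.imwrite('pics/near.png',np.hstack([crop(s,u-25,v-25,50,50,8),crop(t,w-25,z-25,50,50,8)]))
```

```text
13.2167 [ 0.5767 -0.0554  0.1413] [[ 0.2088 -0.0474 -0.9768]
 [-0.0096 -0.9989  0.0464]
 [-0.9779 -0.0003 -0.209 ]] [ 0.6427 -0.2156 -1.6443] [-0.0254  0.2058  0.0073]
[ 0.424  0.092 -0.     0.001 -0.001  0.001] rows 0.1
```

View pics/near.png

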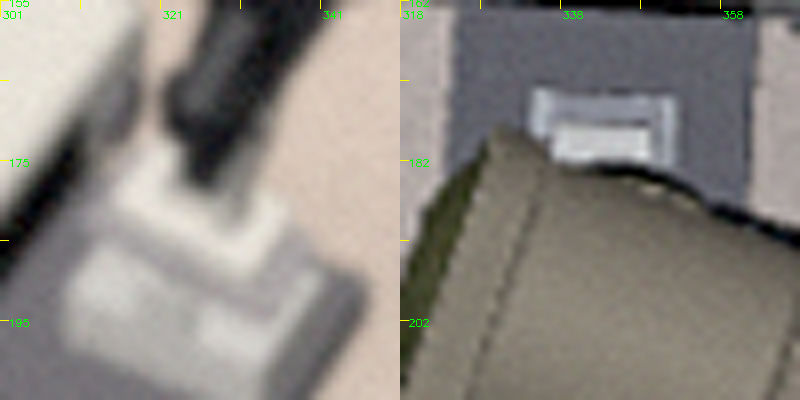

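The applicator hovers about 4 mm over the plate, centred, with the head's edge (slope ~.48 in the picture) almost parallel to the plate's edge (~.45). I go down to contact and read the moment.

Emit:
carry_out(
  motion=[
    [[0.1, 0, 0, 0, 0, 0, 1.5], [0.2, 0.05, 0, 0, 0, 0, 1.5], [0.3, 0.05, 0, 0, 0, 0, 1.5], [0.3, 0.05, 0, 0, 0, 0, 1.5], [0.3, 0.05, 0, 0, 0, 0, 1.5]],
  ],
)

```text
time_s: 13.73
position: [0.5773, -0.0559, 0.1386]
tool_rot: [[0.209, -0.047, -0.977], [-0.01, -0.999, 0.046], [-0.978, -0.0, -0.209]]
ft_force: [-1.7, -0.2, 4.5]
grip_width: 0.0256
```

Emit:
carry_out(
  motion=[
    [[0.05, 0, 0, 0, 0, 0, 1.5], [0.1, 0, 0, 0, 0, 0, 1.5], [0.15, 0, 0, 0, 0, 0, 1.5], [0.15, 0, 0, 0, 0, 0, 1.5], [0.15, 0, 0, 0, 0, 0, 1.5]],
  ],
)

```text
time_s: 14.15
position: [0.5781, -0.0561, 0.1382]
tool_rot: [[0.211, -0.047, -0.976], [-0.01, -0.999, 0.046], [-0.977, 0.0, -0.211]]
ft_force: [-4.0, 0.8, 12.0]
grip_width: 0.0255
```

Run:
```python
from h import *
from rig import env
o=env.observe();np.set_printoptions(precision=4,suppress=True)
print(o['time_s'],o['position'],o['tool_rot'][:,0],o['ft_force'],o['wrist_torque'])
chain(o,[tcp_on(12,.0)])
```

```text
14.15 [ 0.5781 -0.0561  0.1382] [ 0.2111 -0.0104 -0.9774] [-3.9733  0.772  11.9779] [0.1185 0.7695 0.0941]
[ 0.098  0.03   0.082  0.002 -0.004 -0.   ] rows 0.0
```

Emit:
carry_out(
  motion=[
    [[0, 0, -0.05, 0, -0.01, 0, 1.5], [0, 0, -0.1, 0, -0.02, 0, 1.5], [0, 0, -0.18, 0, -0.035, 0, 1.5], [0, 0, -0.18, 0, -0.035, 0, 1.5], [0, 0, -0.18, 0, -0.035, 0, 1.5]],
  ],
)

```text
time_s: 14.57
position: [0.5798, -0.0562, 0.1378]
tool_rot: [[0.175, -0.047, -0.983], [-0.008, -0.999, 0.047], [-0.984, 0.0, -0.176]]
ft_force: [-2.4, -0.3, 6.6]
grip_width: 0.026
```

```bash
cat >> h.py <<'E'
def rd(env):
    o=env.observe();R=o['tool_rot'];dF=o['ft_force']-[.3,-.2,-1.75];dT=o['wrist_torque']-[.01,.18,.01]
    n=-R[:,0];u=-R[:,2]; Fn=dF@n;Fu=dF@u
    print(o['time_s'],o['position'].round(4),'tilt %.2f'%np.degrees(np.arcsin(R[0,0]/np.cos(np.radians(2.8)))),'Fn %.1f Fu %.1f'%(Fn,Fu),'T',dT.round(3),'e for L=.2,.25,.3',[round(1e3*(-L*Fu-dT[1])/Fn,1) for L in(.2,.25,.3)])
    return o
E
python3 - <<'E'
from h import *
from rig import env
rd(env)
E
```

```text
14.5667 [ 0.5798 -0.0562  0.1378] tilt 10.11 Fn 8.7 Fu -1.2 T [-0.076 -0.008  0.042] e for L=.2,.25,.3 [np.float64(29.2), np.float64(36.3), np.float64(43.4)]
```

Emit:
carry_out(
  motion=[
    [[0, 0, 0.04, 0, 0.008, 0, 1.5], [0, 0, 0.09, 0, 0.017, 0, 1.5], [0, 0, 0.09, 0, 0.017, 0, 1.5], [0, 0, 0.09, 0, 0.017, 0, 1.5], [0, 0, 0.09, 0, 0.017, 0, 1.5]],
  ],
)

```text
time_s: 14.98
position: [0.579, -0.0561, 0.138]
tool_rot: [[0.193, -0.047, -0.98], [-0.009, -0.999, 0.046], [-0.981, 0.0, -0.193]]
ft_force: [-0.6, -0.5, 9.1]
grip_width: 0.0254
```

Run:
```python
from h import *
from rig import env
rd(env)
```

```text
14.9833 [ 0.579  -0.0561  0.138 ] tilt 11.14 Fn 10.8 Fu 1.3 T [-0.037  0.242 -0.042] e for L=.2,.25,.3 [np.float64(-45.7), np.float64(-51.5), np.float64(-57.3)]
```

```bash
cat >> h.py <<'E'
def avg(env,k=8):
    L=[]
    for i in range(k):
        env.get_image('top'); L.append(env.observe())
    o={c:np.mean([l[c] for l in L],0) for c in('position','ft_force','wrist_torque','time_s')}
    o['tool_rot']=L[-1]['tool_rot']; R=o['tool_rot']
    print('t',L[-1]['time_s'],'p',o['position'].round(4),'tilt %.2f roll %.2f'%(np.degrees(np.arctan2(R[0,0],-R[2,0])),np.degrees(np.arcsin(R[2,1]))),'F',o['ft_force'].round(2),'T',o['wrist_torque'].round(3),'std',np.std([l['ft_force'] for l in L],0).round(2),np.std([l['wrist_torque'] for l in L],0).round(3)); return o
E
python3 - <<'E'
from h import *
from rig import env
avg(env)
E
```

```text
t 15.3833 p [ 0.579  -0.0561  0.138 ] tilt 11.12 roll 0.01 F [-1.78  0.19  8.53] T [-0.02   0.417  0.02 ] std [0.55 0.62 0.34] [0.032 0.022 0.026]
```

Emit:
carry_out(
  motion=[
    [[-0.3, 0, 0, 0, 0, 0, 1.5], [-0.7, 0, 0, 0, 0, 0, 1.5], [-0.7, 0, 0, 0, 0, 0, 1.5], [-0.7, 0, 0, 0, 0, 0, 1.5], [-0.7, 0, 0, 0, 0, 0, 1.5]],
  ],
)

```text
time_s: 15.8
position: [0.5769, -0.0558, 0.1435]
tool_rot: [[0.19, -0.047, -0.981], [-0.008, -0.999, 0.047], [-0.982, -0.001, -0.19]]
ft_force: [-0.1, 0.5, -1.5]
grip_width: 0.0255
```

Run:
```python
from h import *
from rig import env
avg(env)
```

```text
t 16.2 p [ 0.577  -0.0559  0.1436] tilt 11.00 roll -0.02 F [-0.09 -0.33 -1.76] T [-0.002  0.153  0.007] std [0.46 0.57 0.54] [0.026 0.037 0.019]
```

Emit:
carry_out(
  motion=[
    [[0.3, 0, 0, 0, 0, 0, 1.5], [0.5, 0, 0, 0, 0, 0, 1.5], [0.6, 0, 0, 0, 0, 0, 1.5], [0.7, 0, 0, 0, 0, 0, 1.5], [0.75, 0, 0, 0, 0, 0, 1.5]],
  ],
)

```text
time_s: 16.62
position: [0.5788, -0.056, 0.1376]
tool_rot: [[0.192, -0.047, -0.98], [-0.009, -0.999, 0.046], [-0.981, -0.0, -0.192]]
ft_force: [-4.9, 1.7, 13.7]
grip_width: 0.0256
```

Run:
```python
from h import *
from rig import env
avg(env)
```

```text
t 17.0167 p [ 0.5787 -0.0559  0.1377] tilt 11.09 roll 0.00 F [-3.62  0.88  9.56] T [0.148 0.838 0.014] std [0.45 0.48 0.28] [0.027 0.039 0.029]
```

Emit:
carry_out(
  motion=[
    [[0, 0, -0.05, 0, -0.01, 0, 1.5], [0, 0, -0.09, 0, -0.0175, 0, 1.5], [0, 0, -0.09, 0, -0.0175, 0, 1.5], [0, 0, -0.09, 0, -0.0175, 0, 1.5], [0, 0, -0.09, 0, -0.0175, 0, 1.5]],
  ],
)

```text
time_s: 17.43
position: [0.5795, -0.056, 0.1378]
tool_rot: [[0.175, -0.047, -0.983], [-0.008, -0.999, 0.046], [-0.985, 0.0, -0.175]]
ft_force: [-6.1, 0.5, 9.2]
grip_width: 0.0254
```

Run:
```python
from h import *
from rig import env
avg(env)
```

```text
t 17.8333 p [ 0.5795 -0.056   0.1378] tilt 10.08 roll 0.00 F [-5.45  0.84  8.9 ] T [0.107 0.555 0.029] std [0.49 0.59 0.21] [0.032 0.016 0.026]
```

Emit:
carry_out(
  motion=[
    [[-0.3, 0, 0, 0, 0, 0, 1.5], [-0.3, 0, 0.05, 0, 0.009, 0, 1.5], [-0.3, 0, 0.05, 0, 0.009, 0, 1.5], [-0.1, 0, 0.05, 0, 0.009, 0, 1.5], [0, 0, 0.05, 0, 0.009, 0, 1.5]],
  ],
)

```text
time_s: 18.25
position: [0.5789, -0.056, 0.1375]
tool_rot: [[0.183, -0.047, -0.982], [-0.009, -0.999, 0.046], [-0.983, -0.0, -0.183]]
ft_force: [-10.8, 0.0, 19.8]
grip_width: 0.0254
```

```bash
cat >> h.py <<'E'
def cop(env,b=([-.09,-.33,-1.76],[-.002,.153,.007])):
    o=avg(env);R=o['tool_rot'];dF=o['ft_force']-b[0];dT=o['wrist_torque']-b[1];n=-R[:,0];u=-R[:,2];Fn=dF@n;Fu=dF@u
    print('Fn %.1f Fu %.1f'%(Fn,Fu),'e mm L=.18,.21,.24',[round(float(1e3*(-L*Fu-dT[1])/Fn)) for L in(.18,.21,.24)],'sole',(o['position']+.0515*R[:,0]).round(4))
E
python3 - <<'E'
from h import *
from rig import env
cop(env)
E
```

```text
t 18.65 p [ 0.5788 -0.056   0.1375] tilt 10.56 roll 0.00 F [-5.89  1.01 10.79] T [ 0.064  0.905 -0.031] std [0.64 0.32 0.62] [0.031 0.04  0.026]
Fn 13.4 Fu -3.5 e mm L=.18,.21,.24 [-10, -2, 6] sole [ 0.5882 -0.0564  0.0869]
```

Emit:
carry_out(
  motion=[
    [[0, 0, 0.03, 0, 0, 0, 1.5], [0, 0, 0.05, 0, 0, 0, 1.5], [0, 0, 0.05, 0, 0, 0, 1.5], [0, 0, 0.05, 0, 0, 0, 1.5], [0, 0, 0.05, 0, 0, 0, 1.5]],
  ],
  grip_force=22,
)

```text
time_s: 19.07
position: [0.5788, -0.056, 0.1375]
tool_rot: [[0.184, -0.047, -0.982], [-0.009, -0.999, 0.047], [-0.983, 0.0, -0.184]]
ft_force: [-4.0, 1.2, 9.6]
grip_width: 0.0257
```

Emit:
carry_out(
  motion=[
    [[0, 0, 0, 0, 0, 0, 1.5], [0, 0, 0, 0, 0, 0, 1.5], [0, 0, 0, 0, 0, 0, 1.5], [0, 0, 0, 0, 0, 0, 1.5], [0, 0, 0, 0, 0, 0, 1.5]],
  ],
  grip_force=40,
)

```text
time_s: 19.48
position: [0.5787, -0.056, 0.1375]
tool_rot: [[0.184, -0.047, -0.982], [-0.009, -0.999, 0.046], [-0.983, -0.0, -0.184]]
ft_force: [-4.3, 1.4, 10.1]
grip_width: 0.0253
```

Run:
```python
from h import *
from rig import env
cop(env)
s=env.get_image('side');t=env.get_image('top')
u,v=proj(s,[.585,-.057,.1])[0].astype(int)
cv2.imwrite('pics/final.png',np.hstack([crop(s,u-25,v-25,50,50,8),cv2.resize(t['image'][100:300,180:480,::-1],(400,400))]))
```

```text
t 19.8833 p [ 0.5787 -0.056   0.1375] tilt 10.62 roll 0.00 F [-4.01  0.84 10.15] T [ 0.111  0.603 -0.004] std [0.55 0.45 0.56] [0.033 0.024 0.02 ]
Fn 12.4 Fu -1.7 e mm L=.18,.21,.24 [-11, -7, -3] sole [ 0.5882 -0.0564  0.0869]
```

View pics/final.png

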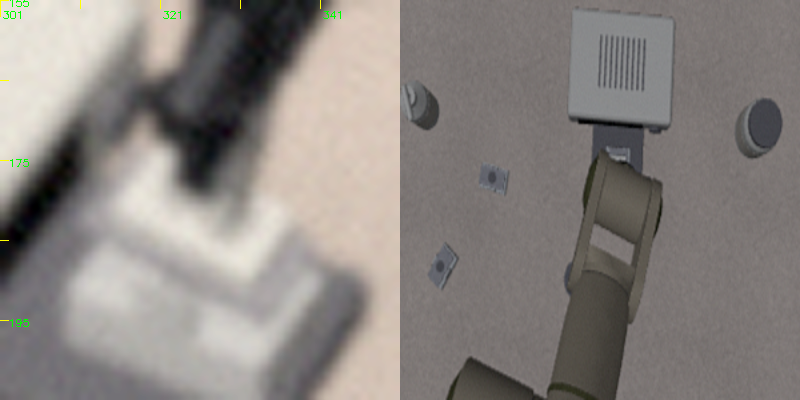

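The head lies flush and centred on the plate, with about 12 N of steady push and the load centre near the middle. The bottle and the tub are undisturbed. I hand it in.

Run:
```python
from rig import env
print(env.close_job(), env.observe()['ft_force'])
```

```text
the job is handed in; nothing more can be done
the job is handed in; nothing more can be done
```

I seated the block on the pegs and let go of it. I then gripped the applicator and pressed it onto the test plate at about 10.6° of tilt. I handed in at about 20 s, still holding it there; no verdict was reported.

**Last checks**
- **Block:** pushed straight down, it stopped at the expected height with about 18 N pushing back up. The pictures afterwards showed its base resting on the ledge.
- **Applicator:** the push was steady at about 12 N. By the wrist sensor the load centre was within about 10 mm of the sole's middle. The sole's middle was within about 1 mm of where I worked out the plate's middle to be.
- **Bystanders:** the last top view showed the lotion bottle and the tub of wipes undisturbed. The tape was hidden behind the arm, so I did not check it; nothing came near it.

**Disagreements**
- **Slope:** the camera estimates of the plate's slope ranged from about 3° (a poor reading I rejected) to 18°. I settled the tilt by contact: at 11.1° the low edge of the sole touched first, and at 10.1° the load moved to the high side.
- **Load centre:** the position of the force sensor was inferred, so that figure is approximate.

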